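Unstack the power stage onto its holders

ROBOT

A 7-joint arm with a two-finger parallel gripper is mounted at the origin on a cart in front of the work surface, level with it; the furniture and walls round the work are solid. World frame = base frame: x ahead of the robot, y to its left, z up, the work surface at z = 0. Lengths are in m, angles in rad, forces in N, time in s.
With the tool pointing down it reaches from about 0.4 to 0.9 m from the base axis. Payload 5.6 kg.
Tool frame: the origin (TCP) lies midway between the tips of the shut fingers; the grasp point (between the pads) lies 19 mm behind it; z points along the fingers, y is the line along which they close (so a half turn about z gives the same grasp; the last joint's range is limited). The gripper opens to 92 mm and grips with 3 to 60 N. Pads are 20 mm wide; open, the fingers measure 128 mm over their backs; the gripper's body (75 mm by 189 mm) begins 69 mm behind the grasp point.
Start: joints at [1.071, 0.468, -0.012, 1.603, 0.006, 1.071, -0.056], TCP at [0.287, -0.583, 0.215] pointing down, gripper open.
Joint ranges: [-2.53, 2.53], [-0.31, 2.02], [-1.57, 1.55], [0.28, 2.44], [-1.29, 4.43], [0.15, 1.84], [-2.92, 2.92]. Speed limits (rad/s): [2.57, 2.57, 3.14, 3.14, 3.14, 3.14, 3.14].

INTERFACE

Orientations are given as a 3x3 rotation matrix whose columns are the frame's x, y, z axes.
In Python, from station import env, effector, solver, viewer, workorder, search_frame, tip_of gives the robot as it stands. Calls block until the motion is done:
- env.reach(position, orientation): joint-space move of the TCP to a pose.
- env.movel(position, frame=None, rate=0.15): straight line of the TCP; frame=None keeps the orientation; rate is the mean speed in m/s.
- env.goto_joints(angles): joint-space move.
- effector.release() and effector.grasp(squeeze=None): open the fingers fully, or close them until they stop; squeeze is the grip in N (None keeps the last).
- env.pause(seconds).
- solver.inverse_kinematics(position, orientation): joint angles nearest the present ones, or None.
- env.sense(): the state.
- viewer.read_camera(name): name is "side" or "top" or "wrist"; returns (picture, depth): 384x512x3 uint8, red, green, blue; 384x512 float32, m along the optical axis (not along the pixel's ray), 0 where there is no reading.
- viewer.camera_info(name): a dict with "intrinsics" (3x3 intrinsics, pixels), "eye" and "rotation" of the camera in the world; the wrist camera has in their place "T_tool_cam" (4x4, takes a point from camera to tool coordinates, whose origin is the TCP and whose axes are the flange's). Camera axes: x right, y up, looking along -z (the intrinsics and any distortion apply to the point x, -y, -z); pixel columns grow to the right and rows downward; lengths in m; the calibration is good to about 2 mm. A picture is of the moment at which its call begins: read the wrist's pose just before it. camera_info takes no time and is no camera call.
A pose or a line that the arm cannot do raises env.PlanningError and nothing moves.
- workorder.finish_job(): hands the job in; it is judged then, once.
Trained networks look in the newest picture that a camera, given by its name, has taken for a name from the list of things; names that differ only in an ending like _2 or _b are one class to them, and where a whole thing is asked for, a point or a joint stands for the part that bears it (a point fixed in the world has none). Each returns a list of dicts, best first, with "score" (0 to 1); they miss things now and then, are a little off and sometimes report something else, mostly with a low value. They report only what shows in the picture. A call takes as long as a camera call.
- search_frame(camera, name): "at" ([x, y, z] in m, in world coordinates, good to about 4 mm: the middle of the surface that is visible of it).
- tip_of(camera, name): "at" ([x, y, z] in m, in world coordinates, good to about 4 mm: a listed point, or the origin of a listed thing).
The state is a dict: "t": time; "joint_positions": joint angles; "joint_velocities": joint speeds; "tau": joint torques, N m; "ee_pos": TCP position; "tcp_rot": TCP orientation; "wrist_force": force on the tool from outside, world axes, zero at the start; "moment": the same for the moment, N m; "gripper_width": finger opening in m; "grasp_force": force on a finger pad.
Only numpy, scipy, OpenCV 4.12 (cv2) and the standard library are available. Lean on these libraries where they do the work, as an engineer would, in place of code of your own. Each camera call takes 0.05 s, during which the arm holds its last target. There are 200 camera calls.

TASK

Take apart the pile on the dark assembly block and set each part on its own holder: the capacitor upright in the round cup, the heat sink fins up on the short saddle, and the thin plate flat on the long saddle, each centred, the last two lengthwise between the saddle's end lips. The plate can only be gripped once it has been slid part way out of the block's open end. Do not disturb the shaft coupling, the linear bearing and the yellow tape roll that stand nearby, and let go of everything at the end.

Things in the scene. Friction and masses are not known exactly. Their poses are not given: they have to be found in the camera images.
- assembly_block: Fixed dark block, 130 (x -55 to +75 mm) x 82 x 30 mm; origin at bench level. Its top (z 30 mm) is a channel floor along x: rails 5 mm high, inner faces at y -33 and +33 mm, from x -55 to +45 mm; behind them the top is bare, room for closed fingertips. The plate, with heat sink and capacitor on it, lies here; its way out is toward the block's -x (roughly toward the robot).
- spreader_plate: Thin loose aluminium plate, 94 (x) x 60 (y) x 4 mm, 60 g; origin: centre of underside. Starts in the block's channel, about 3 mm free at each rail, centre near block x -6 mm, +x end near block x +41 mm. Slides when pushed at that end; 30 to 38 mm out, its 60 mm width can be gripped from above beyond the block's edge (x -55); 47 mm out it tips off. Either way round is right.
- heat_sink: Loose aluminium heat sink, 40 (x, across the fins) x 60 (y, along the fins) x 26 mm, about 90 g; origin at the centre of its underside, fins up. Starts on the plate, its y along the plate's x. Grip it across its 40 mm, above the rails. Either way round is right.
- capacitor: Loose blue cylindrical capacitor, 35 mm diameter, 56 mm tall (body 53 mm), about 60 g, standing upright on the heat sink; origin at the centre of its underside.
- cup_seat (a point): Centre of the inner floor of the fixed round grey cup, 20 mm above the bench: inner diameter 50 mm, outer 62 mm, rim 32 mm above the bench, on a 66 mm square foot. The capacitor's place.
- short_saddle_seat (a point): Centre of the flat top (45 mm above the bench) of the fixed short grey steel saddle: a bar 28 mm wide (y), long way along x, with a lip 6 mm thick and 6 mm high at each end; 74 mm between the lips. The heat sink's place: its 60 mm length along the saddle's x, overhanging 6 mm at each side.
- long_saddle_seat (a point): Centre of the flat top (45 mm above the bench) of the fixed long grey steel saddle: a bar 36 mm wide (y), long way along x, with a lip 6 mm thick and 6 mm high at each end; 108 mm between the lips. The plate's place: its 94 mm length along the saddle's x, overhanging 12 mm at each side.
- coupling: Bystander: small white shaft coupling with a red band, 25 mm diameter, 34 mm tall, standing loose; origin at the centre of its underside.
- linear_bearing: Bystander: small plain metal linear bearing, a sleeve 19 mm in diameter and 30 mm tall, standing loose; origin at the centre of its underside.
- yellow_tape: Bystander: loose roll of yellow tape lying flat, 92 mm diameter, 19 mm high; origin at the centre of its underside.

How it is judged:
By the outcome, as a careful person would: the job done as asked, in the order asked, and still so for the second after the job is handed in, with the robot touching nothing.
It also fails if it takes over 115 s, if anything falls off the work surface, if the arm or the gripper's body presses on something with over 40 N, if the wrist force passes 120 N, or if a joint passes its speed limit or range.

## Working session

There is one attempt and no reset: what is moved stays moved. The work goes in short steps, each a Python script; the robot and the scene stay as the last script left them, time stands still between calls to the robot, and variables do not carry over. Pictures are saved under pics/ and viewed, at most 14 in all, crops included, and the job is handed in when it is done.

```bash
ls; mkdir -p pics; cat > h.py <<'E'
import numpy as np, cv2
from station import env, effector, solver, viewer, workorder, search_frame, tip_of
def cam(name):
    i=viewer.camera_info(name)
    K=np.array(i["intrinsics"])
    if "eye" in i: return K,np.array(i["eye"]),np.array(i["rotation"]),i
    s=env.sense(); T=np.array(i["T_tool_cam"]); R=np.array(s["tcp_rot"])
    return K,np.array(s["ee_pos"])+R@T[:3,3],R@T[:3,:3],i
def cloud(name,save=None):
    K,e,R,_=cam(name); im,d=viewer.read_camera(name)
    v,u=np.mgrid[:d.shape[0],:d.shape[1]]
    c=np.stack([(u-K[0,2])/K[0,0]*d,-(v-K[1,2])/K[1,1]*d,-d],-1)
    P=c@R.T+e; P[d==0]=np.nan
    if save: cv2.imwrite(f"pics/{save}.png",im[...,::-1])
    return im,d,P
def down(yaw):  # tool y axis direction (closing) at angle yaw+90: tool x at yaw
    c,s=np.cos(yaw),np.sin(yaw)
    return np.array([[c,s,0],[s,-c,0],[0,0,-1.]])
E
python3 - <<'E'
from h import *
np.set_printoptions(precision=4,suppress=True)
s=env.sense(); print(s['t'],s['ee_pos'],s['tcp_rot'],s['gripper_width'])
for c in("side","top"):
    K,e,R,i=cam(c); print(c,K,e,R,[k for k in i])
    cloud(c,c+"0")
    for n in["assembly_block","spreader_plate","heat_sink","capacitor","cup_seat","short_saddle_seat","long_saddle_seat","coupling","linear_bearing","yellow_tape"]:
        print(n,[(np.array(r["at"]),round(r["score"],2)) for r in tip_of(c,n)[:2]])
print(viewer.camera_info("wrist"))
E
```

```text
pics
0.0 [ 0.2863 -0.5829  0.2136] [[ 0.8975  0.441  -0.0009]
 [ 0.441  -0.8975  0.0016]
 [-0.0002 -0.0018 -1.    ]] 0.09148765211739687
side [[364.702    0.     259.5522]
 [  0.     364.702  191.3067]
 [  0.       0.       1.    ]] [ 0.5165 -0.9364  0.462 ] [[ 0.9978  0.0043 -0.0657]
 [-0.061   0.436  -0.8979]
 [ 0.0247  0.9     0.4353]] ['intrinsics', 'eye', 'rotation']
assembly_block [(array([0.6033, 0.0231, 0.0028]), 0.77), (array([ 0.6229, -0.1322,  0.0438]), 0.69)]
spreader_plate [(array([0.5926, 0.0217, 0.0319]), 0.62)]
heat_sink [(array([0.5808, 0.018 , 0.0564]), 0.69), (array([0.6015, 0.0228, 0.0042]), 0.61)]
capacitor [(array([0.5868, 0.0209, 0.0566]), 0.8)]
cup_seat [(array([ 0.4377, -0.2062,  0.0221]), 0.89)]
short_saddle_seat [(array([ 0.6214, -0.1307,  0.0429]), 0.69)]
long_saddle_seat [(array([ 0.4556, -0.3828,  0.044 ]), 0.81)]
coupling [(array([ 0.403 , -0.1022, -0.0046]), 0.71), (array([0.5909, 0.0257, 0.0355]), 0.45)]
linear_bearing [(array([ 0.7441, -0.0406,  0.0002]), 0.49)]
yellow_tape [(array([ 0.7761,  0.102 , -0.0025]), 0.69)]
top [[384.1318   0.     256.6283
[... 486 characters left out ...]
352, -0.2019,  0.0181]), 0.94)]
short_saddle_seat [(array([ 0.6229, -0.1276,  0.0451]), 0.9)]
long_saddle_seat [(array([ 0.4588, -0.3754,  0.0475]), 0.78), (array([ 0.7428, -0.0434, -0.0021]), 0.43)]
coupling [(array([ 0.403 , -0.1026, -0.0005]), 0.55)]
linear_bearing [(array([ 0.7459, -0.0416, -0.0004]), 0.45)]
yellow_tape [(array([ 0.7795,  0.1023, -0.0023]), 0.66)]
{'intrinsics': array([[330.309 ,   0.    , 248.4198],
       [  0.    , 330.309 , 187.5098],
       [  0.    ,   0.    ,   1.    ]]), 'T_tool_cam': array([[ 0.0005,  0.97  ,  0.2431,  0.0684],
       [ 1.    , -0.0005,  0.0002,  0.0002],
       [ 0.0003,  0.2431, -0.97  , -0.1693],
       [ 0.    ,  0.    ,  0.    ,  1.    ]])}
```

View pics/top0.png

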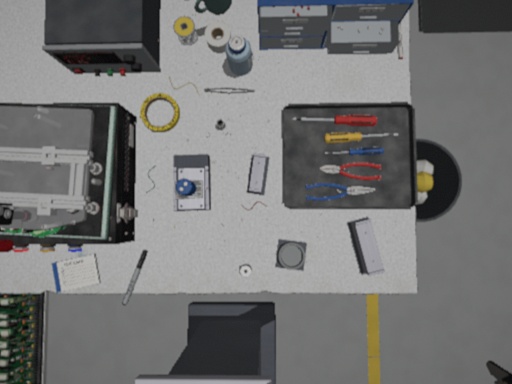

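View pics/side0.png

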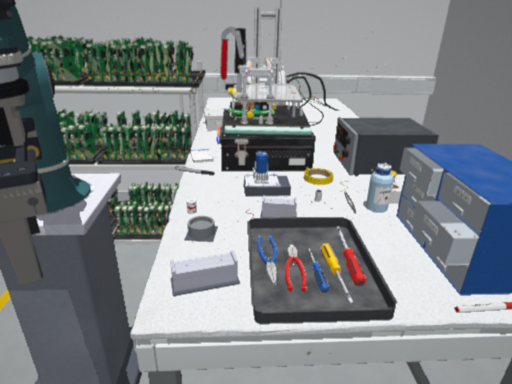

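The top view agrees with the networks: block with the capacitor at (186,187), cup (291,255), short saddle (258,174), long saddle (366,246), coupling (246,270), bearing (220,125) and tape (160,113). The side view matches too, with the pile at (262,170). Next I'll take wrist views from closer up.

```bash
cat >> h.py <<'E'
def rect(P,c,r,z0,z1):
    "min-area rectangle of the points in a height band around c"
    q=P[(P[...,2]>z0)&(P[...,2]<z1)&(np.hypot(P[...,0]-c[0],P[...,1]-c[1])<r)]
    if len(q)<10: return None
    (x,y),(w,h),a=cv2.minAreaRect((q[:,:2]*1000).astype(np.float32))
    if w<h: w,h,a=h,w,a+90
    a=(a+90)%180-90
    return dict(n=len(q),c=np.round([x/1e3,y/1e3],4),wh=np.round([w,h],1),long_deg=round(a,1),z=np.round(np.median(q[:,2]),4))
E
python3 - <<'E'
from h import *
np.set_printoptions(precision=4,suppress=True)
def meas(P,tag):
    for n,c,r,z0,z1 in[("long",(.458,-.379),.09,.035,.047),("longlip",(.458,-.379),.09,.048,.06),("short",(.622,-.13),.065,.035,.047),("shortlip",(.622,-.13),.065,.048,.06),
        ("cup",(.437,-.204),.05,.026,.04),("cap",(.587,.022),.04,.1,.13),("sink",(.587,.022),.06,.05,.07),("plate",(.589,.023),.09,.031,.036),("blk",(.589,.023),.11,.022,.045),("coup",(.403,-.102),.03,.02,.05),("bear",(.745,-.041),.03,.015,.04)]:
        print(tag,n,rect(P,c,r,z0,z1))
for p,y,t,names in[((.44,-.28,.24),.2,"w1",["cup_seat","long_saddle_seat"]),((.58,-.04,.25),.0,"w2",["short_saddle_seat","capacitor","heat_sink","spreader_plate","assembly_block"])]:
    env.reach(p,down(y)); env.pause(.2)
    im,d,P=cloud("wrist",t); meas(P,t)
    for n in names: print(n,[(np.array(r["at"]),round(r["score"],2)) for r in tip_of("wrist",n)[:1]])
    np.save(t+".npy",P)
print(env.sense()['t'])
im,d,P=cloud("top"); meas(P,"top")
E
```

```text
w1 long {'n': 3201, 'c': array([ 0.4577, -0.378 ]), 'wh': array([118.9,  36.6]), 'long_deg': 13.8, 'z': np.float64(0.044)}
w1 longlip {'n': 261, 'c': array([ 0.4571, -0.3781]), 'wh': array([119.9,  35.3]), 'long_deg': 13.8, 'z': np.float64(0.0499)}
w1 short {'n': 51, 'c': array([ 0.5819, -0.1322]), 'wh': array([15.9,  4.7]), 'long_deg': -77.8, 'z': np.float64(0.04)}
w1 shortlip {'n': 11, 'c': array([ 0.5813, -0.1356]), 'wh': array([6. , 1.4]), 'long_deg': -79.7, 'z': np.float64(0.0495)}
w1 cup {'n': 834, 'c': array([ 0.4365, -0.2075]), 'wh': array([60.8, 60.6]), 'long_deg': -77.0, 'z': np.float64(0.0308)}
w1 cap None
w1 sink None
w1 plate {'n': 398, 'c': array([ 0.5522, -0.0077]), 'wh': array([22.9, 21. ]), 'long_deg': -87.9, 'z': np.float64(0.0335)}
w1 blk {'n': 618, 'c': array([ 0.5533, -0.0049]), 'wh': array([28.8, 23.4]), 'long_deg': -88.9, 'z': np.float64(0.0326)}
w1 coup {'n': 450, 'c': array([ 0.4032, -0.1023]), 'wh': array([24.8, 24.2]), 'long_deg': -81.9, 'z': np.float64(0.0329)}
w1 bear None
cup_seat [(array([ 0.4378, -0.2067,  0.0176]), 0.71)]
long_saddle_seat [(array([ 0.
[... 1896 characters left out ...]
h': array([86.5, 24.9]), 'long_deg': -0.3, 'z': np.float64(0.05)}
top cup {'n': 212, 'c': array([ 0.4383, -0.2072]), 'wh': array([59.1, 58.6]), 'long_deg': 89.7, 'z': np.float64(0.0309)}
top cap None
top sink None
top plate {'n': 211, 'c': array([0.6083, 0.0001]), 'wh': array([125.3,  37.6]), 'long_deg': -0.1, 'z': np.float64(0.0337)}
top blk {'n': 320, 'c': array([ 0.6079, -0.0004]), 'wh': array([128.7,  39.4]), 'long_deg': -0.5, 'z': np.float64(0.033)}
top coup {'n': 94, 'c': array([ 0.4051, -0.1027]), 'wh': array([22.9, 22.6]), 'long_deg': 89.1, 'z': np.float64(0.0335)}
top bear {'n': 54, 'c': array([ 0.7454, -0.0446]), 'wh': array([18.1, 17. ]), 'long_deg': 88.9, 'z': np.float64(0.0278)}
```

```bash
python3 -c "
import cv2;i=cv2.imread('pics/w2.png');print(i.shape);cv2.imwrite('pics/w2c.png',cv2.resize(i[60:320,60:380],None,fx=2.3,fy=2.3,interpolation=cv2.INTER_CUBIC))"
```

```text
(384, 512, 3)
```

View pics/w2c.png

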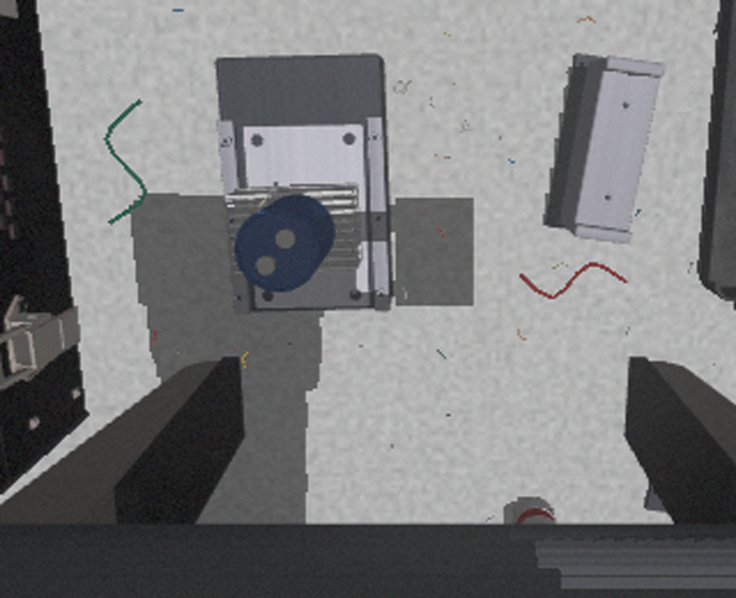

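```bash
python3 - <<'E'
from h import *
np.set_printoptions(precision=3,suppress=True)
im,d,P=cloud("top"); W=np.load("w2.npy")
for Q,t in((P,'top'),(W,'w2')):
    for x in np.arange(.42,.78,.03):
        m=(abs(Q[...,0]-x)<.015)&(Q[...,1]>.075)&(Q[...,1]<.3)&(Q[...,2]>.03)
        if m.sum(): print(t,round(x,2),"min y of tall",Q[m][:,1].min(),"max z",Q[m][Q[m][:,1]<.16][:,2].max(initial=0))
m=(abs(P[...,0]-.62)<.05)&(P[...,1]<-.18)&(P[...,1]>-.26); print("tray z",P[m][:,2].max(), P[m&(P[...,2]>.012)][:,1].max())
for y in(0,np.pi/2,-np.pi/2):
  for p in((.59,.0227,.1),(.437,-.207,.05),(.556,.024,.02),(.43,-.385,.03),(.625,-.13,.05)):
    q=solver.inverse_kinematics(p,down(y)); print(y,p,None if q is None else np.array(q))
E
```

```text
top 0.48 min y of tall 0.25024860596474385 max z 0.0
top 0.51 min y of tall 0.21540168805056298 max z 0.0
top 0.54 min y of tall 0.17490275344301948 max z 0.0
top 0.57 min y of tall 0.17636765186169645 max z 0.0
top 0.6 min y of tall 0.17243169153106525 max z 0.0
top 0.63 min y of tall 0.1678579758701702 max z 0.0
top 0.66 min y of tall 0.21292867475571425 max z 0.0
top 0.69 min y of tall 0.20646849007449902 max z 0.0
top 0.72 min y of tall 0.1926242867948325 max z 0.0
top 0.75 min y of tall 0.16013586102451727 max z 0.0
top 0.78 min y of tall 0.16212262630341767 max z 0.0
w2 0.48 min y of tall 0.1605837263869096 max z 0.0
w2 0.51 min y of tall 0.14922088273039424 max z 0.10824486998647576
w2 0.54 min y of tall 0.145373660489436 max z 0.10936905430498678
w2 0.57 min y of tall 0.16107919929332065 max z 0.0
w2 0.6 min y of tall 0.16115204866089627 max z 0.0
w2 0.63 min y of tall 0.1611885047476629 max z 0.0
w2 0.66 min y of tall 0.1610554711178367 max z 0.0
w2 0.69 min y of tall 0.1612513025582349 max z 0.0
w2 0.72 min y of tall 0.16117543407902069 max z 0.0
w2 0.75 min y of tall 0.161
[... 657 characters left out ...]
, 0.02) [ 0.232  0.638 -0.429  1.931  0.416  0.66  -0.456]
1.5707963267948966 (0.43, -0.385, 0.03) [ 0.92   0.625 -0.322  1.883  0.299  0.68   0.421]
1.5707963267948966 (0.625, -0.13, 0.05) [ 0.452  0.692 -0.417  1.717  0.365  0.81  -0.134]
-1.5707963267948966 (0.59, 0.0227, 0.1) [-0.738  0.661  0.887  1.883 -0.645  0.912 -2.679]
-1.5707963267948966 (0.437, -0.207, 0.05) [ 0.286  0.445  0.104  2.124 -0.082  0.576 -2.692]
-1.5707963267948966 (0.556, 0.024, 0.02) [-0.604  0.678  0.656  1.987 -0.641  0.693 -2.684]
-1.5707963267948966 (0.43, -0.385, 0.03) [ 0.54   0.597  0.17   1.91  -0.159  0.647 -2.333]
-1.5707963267948966 (0.625, -0.13, 0.05) [ 0.079  0.643  0.101  1.745 -0.088  0.758 -2.918]
```

```bash
cat >> h.py <<'E'
def st(tag):
    s=env.sense(); print(tag,"t",round(s['t'],1),"p",np.round(s['ee_pos'],4),"w",round(s['gripper_width'],4),"gf",np.round(s['grasp_force'],1),"F",np.round(s['wrist_force'],1))
    return s
E
python3 - <<'E'
from h import *
R=down(0)
env.reach((.590,.0225,.16),R); env.movel((.590,.0225,.084)); st("at")
effector.grasp(20); st("grip"); env.movel((.590,.0225,.16)); st("lift")
env.reach((.4375,-.207,.14),R); st("over"); env.movel((.4375,-.207,.060)); env.movel((.4375,-.207,.0452),rate=.03); st("down")
effector.release(); env.movel((.4375,-.207,.15),rate=.25); st("up")
env.reach((.50,-.12,.25),R); env.pause(.2)
im,d,P=cloud("wrist","w3")
print(rect(P,(.4375,-.207),.05,.06,.09),[r for r in tip_of("wrist","capacitor")[:1]])
print("sink",rect(P,(.588,.026),.07,.05,.07))
print("coup",rect(P,(.403,-.102),.03,.02,.05))
E
```

```text
at t 5.6 p [0.5911 0.0219 0.0853] w 0.0919 gf 0.0 F [ 0.8 -0.   0.5]
grip t 6.5 p [0.59   0.0225 0.084 ] w 0.0348 gf 20.0 F [1.  0.5 0.1]
lift t 7.1 p [0.5894 0.0223 0.1594] w 0.0345 gf 20.0 F [ 0.1 -0.3 -1.3]
over t 8.2 p [ 0.4386 -0.2059  0.14  ] w 0.0347 gf 20.0 F [ 0.1  0.2 -1.2]
down t 9.5 p [ 0.4375 -0.207   0.0451] w 0.0349 gf 20.0 F [-0.3 -0.9 -0.4]
up t 11.1 p [ 0.4373 -0.207   0.1502] w 0.0919 gf 0.0 F [0.5 0.2 0.1]
{'n': 684, 'c': array([ 0.4383, -0.2033]), 'wh': array([34.4, 27.2]), 'long_deg': -10.4, 'z': np.float64(0.0714)} [{'at': [0.4363, -0.2071, 0.0195], 'score': 0.7}]
sink {'n': 1312, 'c': array([0.5883, 0.026 ]), 'wh': array([60.9, 38.7]), 'long_deg': -87.7, 'z': np.float64(0.0591)}
coup {'n': 340, 'c': array([ 0.4034, -0.1019]), 'wh': array([24.5, 24.1]), 'long_deg': 63.1, 'z': np.float64(0.0329)}
```

View pics/w3.png

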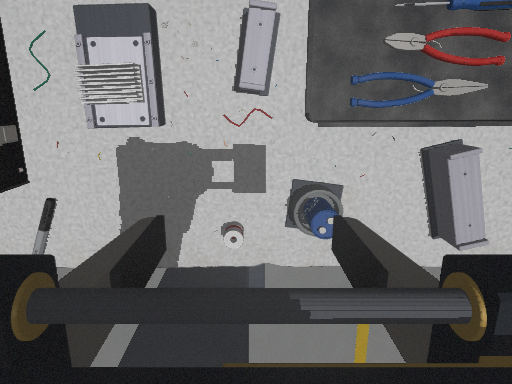

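The picture shows the capacitor upright in the cup at (320,215) and the coupling untouched at (233,235). The fins run across the block, along world y, at (110,84). That differs from the text, so I'll use the measured orientation. The heat sink is next.

```bash
python3 - <<'E'
from h import *
R=down(np.radians(92.3)); R2=down(np.radians(-8.1))
env.reach((.5883,.026,.14),R); env.movel((.5883,.026,.050)); env.movel((.5883,.026,.0385),rate=.05); env.pause(.2); st("at")
effector.grasp(25); s=st("grip"); env.movel((.5883,.026,.14)); st("lift")
im,d,P=cloud("wrist","w4")
env.reach((.625,-.1302,.13),R2); env.movel((.625,-.1302,.062)); env.movel((.625,-.1302,.0498),rate=.03); env.pause(.2); st("down")
E
```

```text
at t 14.4 p [0.5885 0.0261 0.0387] w 0.0918 gf 0.0 F [-0.3 -0.1 -0.8]
grip t 15.2 p [0.5883 0.026  0.0385] w 0.0389 gf 25.0 F [ 0.5  0.6 -0.5]
lift t 16.1 p [0.5876 0.0258 0.1392] w 0.0386 gf 25.0 F [-0.3 -0.2 -2.1]
down t 18.6 p [ 0.625  -0.1302  0.0498] w 0.0389 gf 25.0 F [-0.7 -0.2 -1. ]
```

View pics/w4.png

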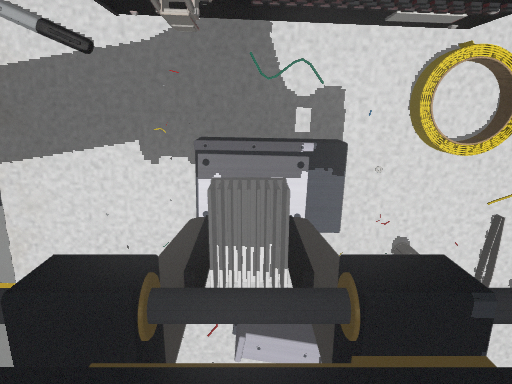

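The heat sink is held square between the fingers at (250,220), fins along the pads, and it now rests just above the saddle. Releasing it and checking.

```bash
python3 - <<'E'
from h import *
env.movel((.625,-.1302,.0495),rate=.03)
effector.release(); env.movel((.625,-.1302,.16),rate=.25); st("up")
env.reach((.56,-.05,.22),down(0)); env.pause(.2)
im,d,P=cloud("wrist","w5")
np.save("w5.npy",P)
print("sink",rect(P,(.625,-.13),.06,.060,.08),"any residual",rect(P,(.59,.024),.06,.05,.08))
# block/plate
v=P[(abs(P[...,0]-.606)<.09)&(abs(P[...,1]-.024)<.06)&(P[...,2]>.025)&(P[...,2]<.045)]
print("blk",rect(P,(.606,.024),.1,.022,.045))
# profile of height and brightness along block axis
yaw=np.radians(1.2)
u=(P[...,0]-.596)*np.cos(yaw)+(P[...,1]-.0238)*np.sin(yaw); w=-(P[...,0]-.596)*np.sin(yaw)+(P[...,1]-.0238)*np.cos(yaw)
g=im.mean(-1)
for x in range(-62,84,4):
    m=(abs(u*1e3-x)<2)&(abs(w)<.015)&(P[...,2]>-.01); print(x,m.sum(),np.round(np.median(P[m][:,2])*1e3,1) if m.any() else None,np.round(np.median(g[m])) if m.any() else None)
E
```

```text
up t 20.4 p [ 0.6247 -0.1302  0.1601] w 0.0919 gf 0.0 F [-0.2  0.5 -1. ]
sink {'n': 2590, 'c': array([ 0.6255, -0.1304]), 'wh': array([59.9, 39.2]), 'long_deg': -8.0, 'z': np.float64(0.0689)} any residual None
blk {'n': 9609, 'c': array([0.6062, 0.0239]), 'wh': array([130.1,  82.2]), 'long_deg': 1.2, 'z': np.float64(0.0328)}
-62 53 -0.9 93.0
-58 0 None None
-54 47 28.9 59.0
-50 83 33.4 98.0
-46 98 33.1 98.0
-42 95 33.3 98.0
-38 104 33.2 98.0
-34 89 33.3 99.0
-30 106 33.1 99.0
-26 459 275.9 58.0
-22 99 33.2 100.0
-18 106 33.4 100.0
-14 103 33.2 101.0
-10 102 33.2 183.0
-6 145 33.5 188.0
-2 115 33.2 190.0
2 109 33.3 190.0
6 104 33.3 190.0
10 106 33.4 190.0
14 111 33.3 190.0
18 109 33.2 190.0
22 111 33.2 190.0
26 116 33.2 190.0
30 116 33.2 190.0
34 113 33.2 190.0
38 115 33.4 191.0
42 111 32.1 133.0
46 113 29.1 83.0
50 115 29.2 83.0
54 119 29.4 83.0
58 116 29.1 83.0
62 115 29.3 83.0
66 114 29.2 83.0
70 118 29.3 83.0
74 94 28.9 82.0
78 33 -1.1 172.0
82 106 -1.1 176.0
```

View pics/w5.png

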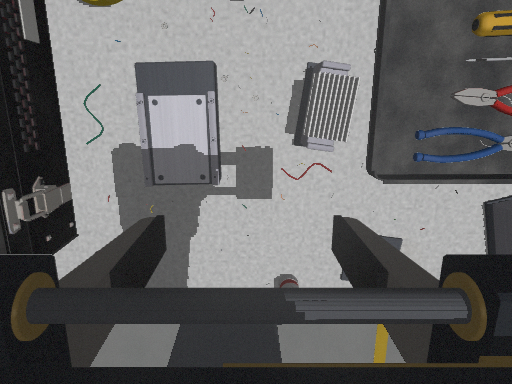

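The picture shows the heat sink seated between the lips at (330,105). The plate lies alone in the channel at (180,140), with its +x end at block x of about 42 mm. Pushing it now.

```bash
cat >> h.py <<'E'
YB=np.radians(1.2)
def blk(x,y,z): return np.array([.596+x*np.cos(YB)-y*np.sin(YB),.0238+x*np.sin(YB)+y*np.cos(YB),z])
def plate_end(P,tag):
    u=(P[...,0]-.596)*np.cos(YB)+(P[...,1]-.0238)*np.sin(YB); w=-(P[...,0]-.596)*np.sin(YB)+(P[...,1]-.0238)*np.cos(YB)
    m=(P[...,2]>.0315)&(P[...,2]<.036)&(u>-.13)&(u<.06)&(abs(w)<.0315)
    for lo,hi in((-.028,-.01),(-.01,.01),(.01,.028)):
        k=m&(w>lo)&(w<hi)
        print(tag,"w",lo,"u range",np.round(np.percentile(u[k],[.3,99.7])*1e3,1))
    k=m&(u<-.058); 
    if k.sum()>20: print(tag,"out part w range",np.round(np.percentile(w[k],[.5,99.5])*1e3,1),k.sum())
E
python3 - <<'E'
from h import *
R=down(YB)
effector.grasp(10)
env.reach(blk(.063,0,.12),R); env.movel(blk(.063,0,.045)); env.movel(blk(.063,0,.0318),rate=.03); env.pause(.2); st("down")
env.movel(blk(.035,0,.0318),rate=.04); st("mid")
env.movel(blk(.0195,0,.0318),rate=.03); env.pause(.2); st("pushed")
im,d,P=cloud("wrist","w6"); 
env.movel(blk(.028,0,.0318),rate=.1); env.movel(blk(.028,0,.12),rate=.25)
effector.release()
env.reach(blk(-.04,-.06,.22),R); env.pause(.2)
im,d,P=cloud("wrist","w7"); plate_end(P,"w7"); st("view")
E
```

```text
down t 24.6 p [0.6591 0.0252 0.0319] w 0.0004 gf 0.0 F [ 0.3 -1.4  0.7]
mid t 25.5 p [0.6312 0.0245 0.0319] w 0.001 gf 0.0 F [-0.2  0.2  0.2]
pushed t 26.4 p [0.6156 0.0242 0.0318] w 0.0002 gf 0.0 F [-0.4  0.6  0.3]
w7 w -0.028 u range [-83.8   7.9]
w7 w -0.01 u range [-83.9   7.9]
w7 w 0.01 u range [-85.    7.9]
w7 out part w range [-31.4  28.1] 1224
view t 29.4 p [ 0.5571 -0.036   0.2183] w 0.0916 gf 0.0 F [-0.2  0.5 -0.4]
```

View pics/w7.png

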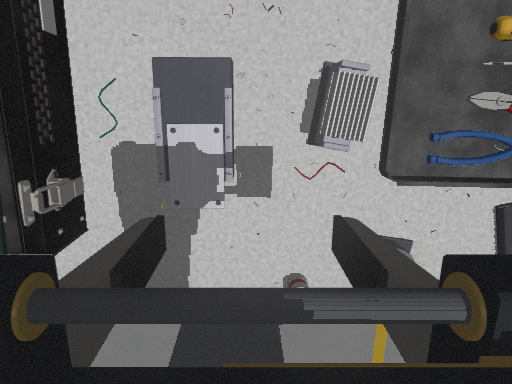

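The plate is now about 30 mm out: its end is at block x -85.5 and its +x end at about 8. In the picture the outer end is at (200,207). There's room for the pads between block x -60 and -80, so I'll grip it there.

```bash
python3 - <<'E'
from h import *
R=down(YB); R2=down(np.radians(13.8))
g=lambda z: blk(-.070,-.0016,z)
env.reach(g(.12),R); env.movel(g(.03)); env.movel(g(.014),rate=.05); env.pause(.2); st("at")
effector.grasp(40); env.pause(.2); st("grip"); env.movel(g(.05),rate=.05); env.movel(g(.15)); st("lift")
c,s_=np.cos(np.radians(13.8)),np.sin(np.radians(13.8))
t=lambda z:(.4577-.0313*c,-.378-.0313*s_,z)
env.reach(t(.12),R2); env.pause(.3); st("over")
p=np.array(env.sense()['ee_pos']); im,d,P=cloud("wrist","w8")
q=(P-p); a=q[...,0]*c+q[...,1]*s_; b=-q[...,0]*s_+q[...,1]*c
m=(abs(b)<.035)&(a>.005)&(a<.11)&(q[...,2]>0.0)&(q[...,2]<.05)
for x in range(10,96,8):
    k=m&(abs(a*1e3-x)<2)
    if k.sum()>5: print(x,k.sum(),"z",np.round(np.median(q[k][:,2])*1e3,1),"b",np.round(np.percentile(b[k],[1,99])*1e3,1))
print("a max",np.percentile(a[m],[.5,99.5]))
E
```

```text
at t 31.4 p [0.5262 0.0208 0.0142] w 0.0923 gf 0.0 F [-0.1  0.1 -0.2]
grip t 32.1 p [0.5261 0.0207 0.014 ] w 0.0593 gf 40.0 F [0.  0.1 0.9]
lift t 33.8 p [0.5253 0.0206 0.1492] w 0.0591 gf 40.0 F [-0.1 -0.1 -1.3]
over t 35.7 p [ 0.4278 -0.3849  0.1201] w 0.0593 gf 40.0 F [ 0.3 -0.1  0.4]
10 1988 z 19.8 b [-34.8  34.8]
18 990 z 19.1 b [-29.1  29.4]
26 1023 z 19.0 b [-29.1  29.4]
34 1059 z 19.0 b [-28.8  29.3]
42 1113 z 19.0 b [-28.8  29.3]
50 1130 z 18.9 b [-29.1  29.3]
58 1182 z 18.9 b [-28.9  29.4]
66 1232 z 18.9 b [-28.8  29.4]
74 1353 z 18.8 b [-28.7  29.6]
a max [0.00537114 0.07842289]
```

View pics/w8.png

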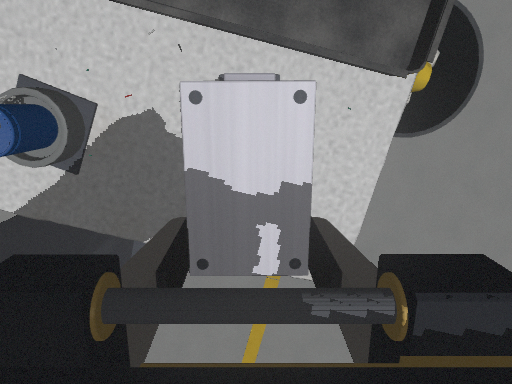

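The plate is held level and square, with its far end at row 80 and 78.4 mm from the TCP as expected. Setting it down.

```bash
python3 - <<'E'
from h import *
c,s_=np.cos(np.radians(13.8)),np.sin(np.radians(13.8))
t=lambda z:(.4577-.0313*c,-.378-.0313*s_,z)
env.movel(t(.042)); env.movel(t(.0296),rate=.03); env.pause(.2); st("down")
effector.release(); env.movel(t(.15),rate=.2); st("up")
env.reach((.44,-.25,.24),down(.2)); env.pause(.3)
im,d,P=cloud("wrist","w9")
print("plate",rect(P,(.4577,-.378),.09,.0465,.0495),rect(P,(.4577,-.378),.09,.0385,.0545))
print("cap",rect(P,(.4375,-.207),.05,.06,.09)); print("coup",rect(P,(.403,-.102),.03,.02,.05))
im,d,P=cloud("top","top9"); print("bear",rect(P,(.745,-.041),.03,.015,.04)); print("sink",rect(P,(.625,-.13),.06,.06,.08)); print("plate",rect(P,(.4577,-.378),.09,.0465,.0495))
st("end")
E
```

```text
down t 37.2 p [ 0.4273 -0.3855  0.0297] w 0.0591 gf 40.0 F [-0.7 -0.8 -0.3]
up t 38.6 p [ 0.4267 -0.385   0.1491] w 0.0919 gf 0.0 F [-0.1  0.1 -0.3]
plate {'n': 4290, 'c': array([ 0.4574, -0.3778]), 'wh': array([119.4,  60.3]), 'long_deg': 14.1, 'z': np.float64(0.0481)} {'n': 5121, 'c': array([ 0.4574, -0.3779]), 'wh': array([119.4,  60.7]), 'long_deg': 13.9, 'z': np.float64(0.0481)}
cap {'n': 931, 'c': array([ 0.4375, -0.2072]), 'wh': array([34.3, 34.2]), 'long_deg': -33.5, 'z': np.float64(0.0716)}
coup {'n': 432, 'c': array([ 0.403 , -0.1022]), 'wh': array([24.9, 24.6]), 'long_deg': -26.6, 'z': np.float64(0.0328)}
bear {'n': 53, 'c': array([ 0.7455, -0.0449]), 'wh': array([18.5, 17.1]), 'long_deg': 87.1, 'z': np.float64(0.028)}
sink {'n': 245, 'c': array([ 0.6269, -0.1314]), 'wh': array([60. , 38.6]), 'long_deg': -8.0, 'z': np.float64(0.0704)}
plate {'n': 362, 'c': array([ 0.4866, -0.3716]), 'wh': array([61.9, 59.7]), 'long_deg': 13.7, 'z': np.float64(0.0483)}
end t 39.6 p [ 0.4397 -0.2505  0.2394] w 0.0925 gf 0.0 F [-0.6  0.5 -0.2]
```

View pics/w9.png

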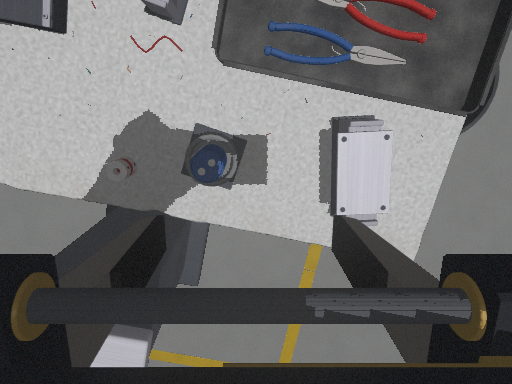

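The plate lies flat between the lips at (363,172), the capacitor stands upright in the cup at (210,162), and the coupling is untouched at (120,168). The gripper is clear of everything, so I'm handing the job in.

```bash
python3 -c "
from h import *
print(workorder.finish_job())"
```

```text
the job is handed in; nothing more can be done
None
```

The job is handed in after about 40 s of robot time: capacitor upright in the cup, heat sink fins up on the short saddle and plate flat on the long saddle, all centred to within about 1 mm by the wrist camera; the gripper is open and clear, the coupling and linear bearing measure unmoved, and the tape roll was not re-measured, though the arm never worked near it.

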